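# Uncouple a trolley drawbar and hold it up for inspection

## Task

The hinged trolley drawbar on the jig has to come up off its ball for inspection, and grit drops out of the coupler when it does, so first set the loose knobbed cover on the open cup of bearing balls, seated and level, and let go of it. Then pull the drawbar's spring latch out sideways, keep it pulled while you lift the coupler off the ball, and finish while still holding the drawbar up in the gripper, motionless, with the coupler about 100 mm above its coupled height. Leave the cup where it stands and do not disturb the other things on the bench.

Things in the scene. Friction and masses are not known exactly. Their poses are not given: they have to be found in the camera images.
- lid_knob (a point): Loose white plastic cover, 70 g: 88 mm round plate, upright round knob on top (23 mm diameter, 29 mm tall), round plug below (68 mm diameter, 6 mm deep). Lies right way up on the bench. The point is on the axis, half-way up the knob: 27 mm above the plug's underside, 21 mm above the underside of the plate's edge, 17 mm above the plate's top, 12 mm below the knob's top. z axis: up.
- cup_rim (a point): Open white plastic cup, 70 mm tall, at the rim 82 mm outside and 76 mm inside diameter, with steel bearing balls in its lower half; about 0.4 kg, loose on the bench. The point is the centre of the mouth, level with the rim, 70 mm above the bench; z up. When the cover is seated its plate rests on the rim and the cover's knob point is 21 mm above this point.
- latch_grip (a point): Upright pull of the spring latch: black sleeved tab beside the coupler, 73 mm from the ball axis, 22 mm long (its x), 14 mm thick (its y), sleeve 50 mm tall. The point is the sleeve's middle: 24 mm below its top, 19 mm above the coupler's top, 139 mm above the bench when coupled. x axis: along the drawbar to its hinge; the pull is towards -y; z up. Moves with latch and drawbar.
- latch (a joint): How far the latch is pulled out, in m: 0 sprung home (fork under the ball), 0.020 at its stop. The spring pushes it home with 6 N at 0, 12 N at the stop. The drawbar can leave the ball only while the latch is pulled at least 0.016; let go, it springs home at once.
- coupler (a point): Centre of the socket in the round-nosed pressed steel coupler head (52 mm wide, top 25 mm above this point) at the robot's end of the drawbar, a grey 30 mm square tube. Sits on the ball's centre, 95 mm above the bench, when coupled; about 195 mm above the bench when raised as asked. The drawbar's hinge is free: some 4 N lift it here, and let go it falls. Axes as for the latch pull.
- ball (a point): Centre of the steel hitch ball, 32 mm diameter, on the ball mount of the grey jig plate (430 x 120 mm, fixed to the bench); 95 mm above the bench. x axis along the level drawbar towards its hinge, z up. The hinge pin lies 300 mm from here along this x axis, at the same height, and runs along the y axis; the drawbar swings up about it.
- driver: Bystander: cordless driver lying on its side, 200 x 170 x 48 mm; origin under its barrel.
- wrench: Bystander: open-ended steel wrench lying flat; origin at its middle.
- parts_bin: Bystander: black open bin of screws, 110 x 80 x 50 mm; origin under its middle.
- tall_cup: Bystander: empty white cup, narrower and taller (54 mm diameter, 95 mm tall) than the one with the balls; origin under its middle.
- moulding: Bystander: white plastic moulding, 170 x 110 x 37 mm, lying flat; origin under its middle.
- spray: Bystander: aluminium spray can, 56 mm diameter, 170 mm tall; origin under its middle.
Not all that is in view belongs to the job. Leave any blue look-alike of the part that bears lid_knob alone.

How it is judged (in metres and radians):
On the way, in this order (a step that is already met when the one before it is completed fails the run):
1. the cover sits seated and level on the cup of bearing balls, let go (horizontal distance between lid_knob and cup_rim below 0.007 m and z of lid_knob in the frame of cup_rim between 0.018 and 0.0235 m and angle between each of lid_knob, cup_rim's own z axis and vertical below 0.06 rad and contact force between the fingers and lid below 0.1 N and height (world z) of coupler below 0.105 m), for 0.3 s.
2. the latch is pulled out while the drawbar is still down on the ball (value of joint latch above 0.015 m and height (world z) of coupler below 0.11 m), for 0.05 s.
At the end, for the whole second after the job is handed in: The fingers hold the drawbar still and raised, coupler 70 to 130 mm above its coupled height. The cover is untouched, level and seated on the cup (centred within 7 mm, plate within 2.5 mm of the rim), and the cup stands upright within 30 mm of its start (height (world z) of coupler between 0.165 and 0.225 m and linear speed of drawbar below 0.02 m/s and contact force between the fingers and drawbar above 1 N and horizontal distance between lid_knob and cup_rim below 0.007 m and z of lid_knob in the frame of cup_rim between 0.018 and 0.0235 m and angle between each of lid_knob, cup_rim's own z axis and vertical below 0.06 rad and contact force between the fingers and lid below 0.1 N and distance of cup_rim from where it was at the start of the episode below 0.03 m); the arm keeps its last pose, push and grip.
It fails at once if a bystander was knocked or shifted by more than 30 mm (distance of any of driver, wrench, parts_bin, tall_cup, moulding, spray from where it was at the start of the episode above 0.03 m).
It fails at once if the cover was dropped or thrown instead of set down (linear speed of lid above 0.5 m/s and contact force between the fingers and lid below 0.05 N).
It also fails if it takes over 58 s, if anything falls off the work surface, if the arm or the gripper's body presses on something with over 40 N, if the wrist force passes 120 N, or if a joint passes its speed limit or range.

## Robot

A 7-joint arm with a two-finger parallel gripper is mounted at the origin on the work surface. World frame = base frame: x ahead of the robot, y to its left, z up, the work surface at z = 0. Lengths are in mm, angles in rad, forces in N, time in s.
With the tool pointing down it reaches from about 350 to 900 mm from the base axis. Payload 8.1 kg.
Tool frame: the origin (TCP) lies between the finger pads; the fingertips stand 11 mm ahead of it and the grasp point (between the pads) lies 8 mm behind it; z points along the fingers, y is the direction in which the jaws open and shut (so a half turn about z gives the same grasp; the last joint's range is limited). The gripper opens to 85 mm and grips with 20 to 120 N. Pads are 22 mm wide; open, the fingers measure 114 mm over their backs; the gripper's body (76 mm by 85 mm) begins 54 mm behind the grasp point. The pads swing forward as they close: fully open they stand 13 mm farther back than shut.
Start: joints at [-1.421, 0.434, 0.025, 1.573, -0.012, 1.134, -0.075], TCP at [156.35, 605.142, 213.023] pointing down, gripper open.
Joint ranges: [-2.62, 2.62], [-0.44, 2.09], [-1.27, 1.32], [0.08, 2.57], [-1.32, 4.46], [0.12, 2], [-2.74, 2.74]. Speed limits (rad/s): [2.22, 2.22, 3.01, 3.01, 3.14, 3.14, 3.14].

## Interface

Orientations are given as a unit quaternion [w, x, y, z].
In Python, from workcell import get_state, camera, close_job gives the robot as it stands.
- The arm moves only by the tool send_rows, never from a script. Its arguments are lists of equal length, an entry for each row: "fingers": the opening, from 0 (shut) to 1 (fully open); "delta_pos": the shift along the world's x, y, z in mm, a list of three; "rotation": the turn, a rotation vector about the world's x, y, z in rad, a list of three. In form: {"fingers": [fingers, ...], "delta_pos": [[x, y, z], ...], "rotation": [[ax, ay, az], ...]}. A call has 1 to 8 rows; each row shifts and turns the pose as measured when the row begins; what a row does not reach is not made up. A row lasts 1/12 s, in which the tool goes at most 41.7 mm and 7.16 degrees, less where a joint would pass 70% of its speed; a pose out of reach is approached as far as the arm can. A call is refused whole if a number of a shift passes 41.7 or a number of a turn 0.125, either way. A call with a gripper value outside its range is refused whole. The fingers move at their own pace and stop on an object; "squeeze" is the grip in N (left out, the last holds). Time passes only in rows, so rows that do not move let the fingers close. It gives the time, the measured TCP pose, the force and the opening at its end, in the units of the state.
- get_state(): the state, without advancing time (a new reading comes with each control period).
- camera(name): name is "scene" or "top" or "wrist"; returns a dict with "image" (480x640x3 uint8, red, green, blue), "fx", "fy", "cx", "cy" (pixels), "dist" ([k1, k2, p1, p2, k3] as OpenCV has them; the pictures are not rectified), "view" (4x4, takes a point from world to camera coordinates); the wrist camera has in their place "mount" (4x4, takes a point from camera to tool coordinates, whose origin is the TCP and whose axes are the flange's). Camera axes: x right, y down, z forward; pixel columns grow to the right and rows downward; lengths in mm; the calibration is good to about 2 mm. A picture is of the moment at which its call begins: read the wrist's pose just before it. There is no depth.
- close_job(): hands the job in, once; it reports no verdict.
The state is a dict: "clock": time; "joint_pos": joint angles; "dq": joint speeds; "effort": joint torques, N m; "eef_pos": TCP position; "orientation": TCP orientation; "contact_force": force on the tool from outside, world axes, zero at the start; "ft_torque": the same for the moment, N m; "width": finger opening in mm.
Only numpy, scipy, OpenCV 4.12 (cv2) and the standard library are available. Lean on these libraries where they do the work, as an engineer would, in place of code of your own. Each camera call takes 0.05 s, during which the arm holds its last target.

## Working session

There is one attempt and no reset: what is moved stays moved. The work goes in short steps, Python scripts to look and compute and a tool call to move; the robot and the scene stay as the last step left them, time stands still between calls to the robot, and variables do not carry over. Pictures are saved under pics/ and viewed, and the job is handed in when it is done.

Besides the shell and the picture viewer there is one more tool, called after "Call:" in YAML: its name, and indented under it one key for each argument. send_rows: Moves the arm, as the interface text tells. Its arguments: {"type":"object","properties":{"fingers":{"type":"array","items":{"type":"number"}},"delta_pos":{"type":"array","items":{"type":"array","items":{"type":"number"}}},"rotation":{"type":"array","items":{"type":"array","items":{"type":"number"}}},"squeeze":{"type":"number"}},"required":["fingers","delta_pos","rotation"]}

```bash
mkdir -p pics
python3 - <<'E'
from workcell import get_state, camera
import cv2,json
s=get_state();print(s)
for n in("scene","top","wrist"):
    c=camera(n);cv2.imwrite(f"pics/{n}0.png",c["image"][:,:,::-1])
    print(n,{k:(v.tolist() if hasattr(v,'tolist') else v) for k,v in c.items() if k!="image"})
E
```

```text
{'clock': 0.0, 'joint_pos': array([-1.42059521,  0.43520857,  0.02499732,  1.57409511, -0.01160638,
        1.13400405, -0.07510318]), 'dq': array([-3.58966776e-04, -9.01095286e-04, -8.83689153e-04, -1.72703172e-04,
        1.00079911e-03,  4.14605920e-05, -1.43291629e-03]), 'effort': array([-5.25757005e-04, -6.70466352e+01,  1.02484725e+00, -3.16205549e+01,
        1.55306031e-02,  1.25615898e-02,  4.73395872e-06]), 'eef_pos': array([156.2588516 , 604.5997457 , 212.23599826]), 'orientation': array([-2.57862623e-05,  1.26112693e-01,  9.92015611e-01, -7.84510180e-04]), 'contact_force': array([-0.21399282, -0.44959124, -0.24914963]), 'ft_torque': array([ 0.01907669,  0.03233895, -0.00748702]), 'width': 85.27220509937491}
scene {'fx': 565.1830251231431, 'fy': 565.1830251231431, 'cx': 322.0498727831781, 'cy': 238.20003371844817, 'dist': [-0.09735933169988562, 0.0, 0.0, 0.0, 0.0], 'view': [[-0.4512605010345937, 0.8922658219346695, -0.015022090841702031, 282.88930428515715], [0.5943296457534835, 0.287938042565688, -0.7509087533262472, -227.9444322374273], [-0.6656847845523782, -0.347783534
[... 279 characters left out ...]
8421722, -0.021608763869433816, 1.2530715328772388], [-0.9975329312954645, 0.024567115924924773, -0.06576098992723219, 552.4505737931509], [0.06625880963182358, 0.02003039236630772, -0.9976014001232282, 1356.7465096560402], [0.0, 0.0, 0.0, 1.0]]}
wrist {'fx': 430.0369617872398, 'fy': 430.0369617872398, 'cx': 321.2420330935955, 'cy': 234.9945653900158, 'dist': [-0.05268700100347006, 0.0, 0.0, 0.0, 0.0], 'mount': [[0.0006685648313558277, -0.9583142101999615, -0.2857156410662322, 72.80483653741582], [0.9999997346371643, 0.0007233786271284817, -8.630736384129066e-05, -1.0419620167891885], [0.0002893901613977212, -0.2857155075458516, 0.9583144395244959, -161.4952055755072], [0.0, 0.0, 0.0, 1.0]]}
```

View pics/scene0.png

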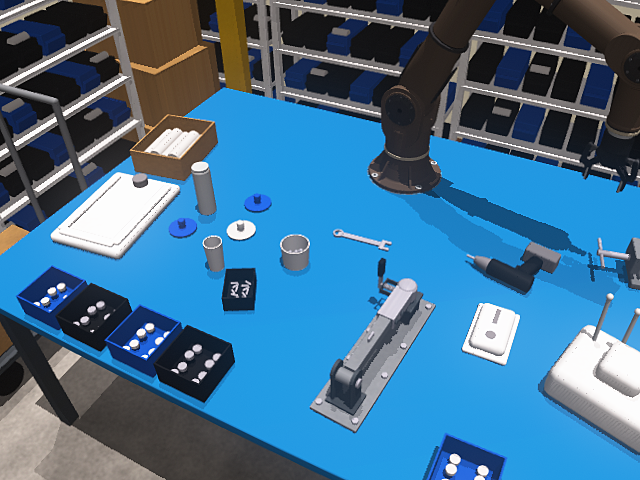

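View pics/top0.png

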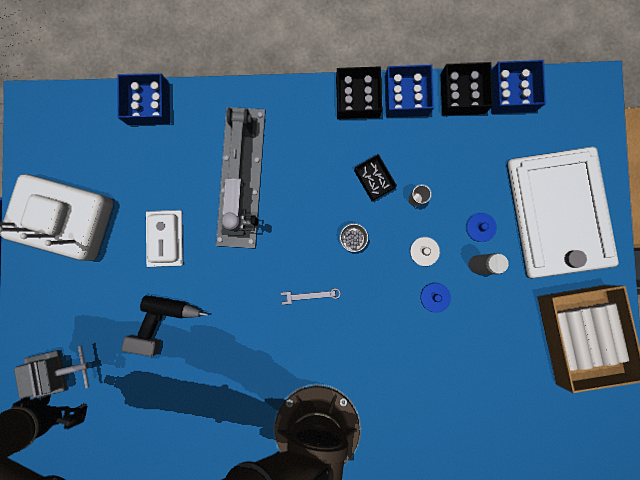

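View pics/wrist0.png

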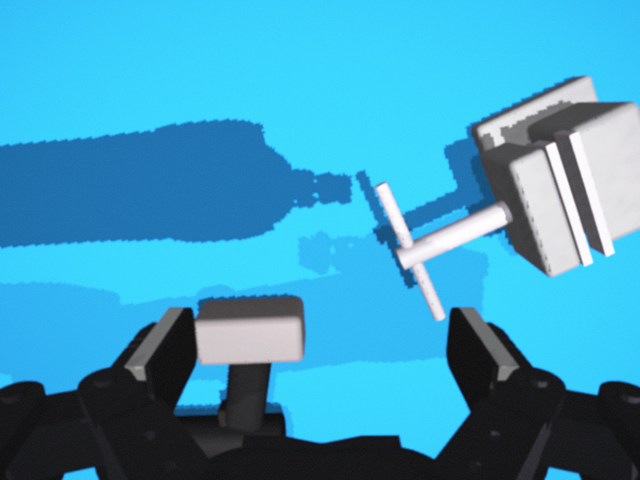

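The pictures show the white cover at top (425,251) and scene (241,230). The cup of balls is at top (354,237), the coupler at top (231,220), and the latch pull at about top (262,225) and scene (381,268). Next I measure them.

```bash
cat > h.py <<'E'
import numpy as np, cv2
from workcell import get_state, camera
from scipy.spatial.transform import Rotation as R
def ray(c,uv,st=None):
    K=np.array([[c["fx"],0,c["cx"]],[0,c["fy"],c["cy"]],[0,0,1]])
    p=cv2.undistortPoints(np.array([[uv]],float),K,np.array(c["dist"]))[0,0]
    d=np.array([p[0],p[1],1.])
    if "view" in c:
        V=np.array(c["view"]);Rm=V[:3,:3].T;return -Rm@V[:3,3],Rm@d
    M=np.array(c["mount"]);q=st["orientation"];W=R.from_quat([q[1],q[2],q[3],q[0]]).as_matrix()
    return W@M[:3,3]+st["eef_pos"],W@M[:3,:3]@d
def onz(c,uv,z,st=None):
    o,d=ray(c,uv,st);return o+d*(z-o[2])/d[2]
def tri(*rs):
    A=np.zeros((3,3));b=np.zeros(3)
    for o,d in rs:
        d=d/np.linalg.norm(d);P=np.eye(3)-np.outer(d,d);A+=P;b+=P@o
    p=np.linalg.solve(A,b)
    return p,[np.linalg.norm(np.cross(p-o,d/np.linalg.norm(d))) for o,d in rs]
E
python3 - <<'E'
from h import *
t=camera("top");s=camera("scene")
for nm,c,b,z in(("t1",t,(390,220,70,60),5),("t2",t,(205,100,75,155),4),("t3",t,(330,215,50,45),8),("s1",s,(220,190,100,90),6),("s2",s,(310,250,130,175),4)):
    x,y,w,h=b;cv2.imwrite(f"pics/{nm}.png",cv2.resize(c["image"][y:y+h,x:x+w,::-1],None,fx=z,fy=z,interpolation=cv2.INTER_NEAREST))
def blobs(c,b):
    x,y,w,h=b;im=c["image"][y:y+h,x:x+w].astype(int)
    m=((im[:,:,2]-im[:,:,0])<60).astype(np.uint8)
    n,l,st,ce=cv2.connectedComponentsWithStats(m)
    for i in range(1,n):
        if st[i,4]>40:
            cs,_=cv2.findContours((l==i).astype(np.uint8),0,1);print(st[i]+[x,y,0,0,0],ce[i]+[x,y],cv2.fitEllipse(cs[0]))
print("lid top");blobs(t,(405,230,42,42))
print("lid scene");blobs(s,(222,215,38,30))
print("cup top");blobs(t,(332,217,45,42))
print("cup scene");blobs(s,(275,228,42,48))
E
```

```text
lid top
[410 237  30  30 692] [424.42052023 251.11849711] ((19.415386199951172, 21.12032699584961), (28.511856079101562, 29.100841522216797), 122.0306167602539)
lid scene
[227 220  29  20 456] [240.66008772 229.77850877] ((18.637554168701172, 14.766161918640137), (18.91485595703125, 28.447006225585938), 82.45877838134766)
cup top
[340 223  29  30 655] [353.72977099 237.44580153] ((21.78148078918457, 20.519458770751953), (27.328203201293945, 28.940351486206055), 147.3142547607422)
cup scene
[280 235  30  36 878] [294.86446469 251.72209567] ((19.830568313598633, 23.615638732910156), (29.087373733520508, 36.9675407409668), 176.8822021484375)
```

Run:
```python
import cv2,numpy as np
a=[cv2.imread(f"pics/{n}.png") for n in("t1","t3")]
H=max(i.shape[0] for i in a)
cv2.imwrite("pics/tt.png",np.hstack([cv2.copyMakeBorder(i,0,H-i.shape[0],0,5,0) for i in a]))
```

```text
(no output)
```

View pics/tt.png

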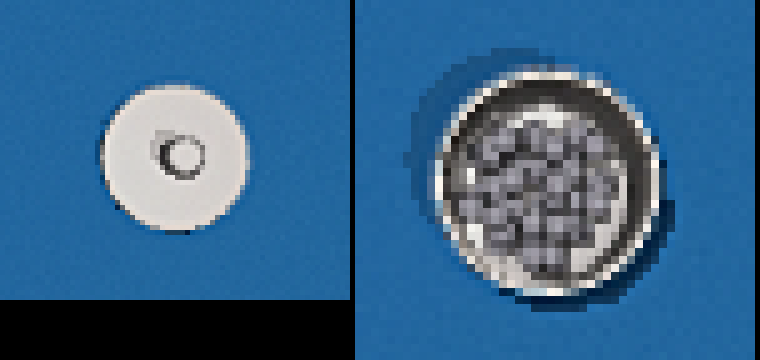

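View pics/t2.png

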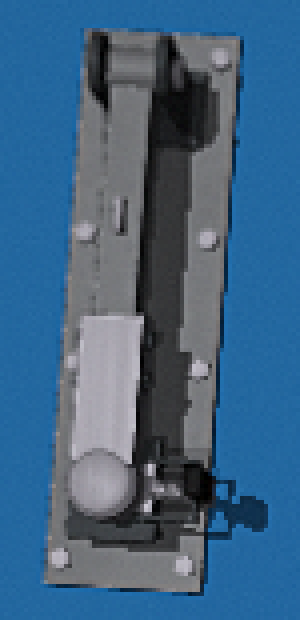

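View pics/s2.png

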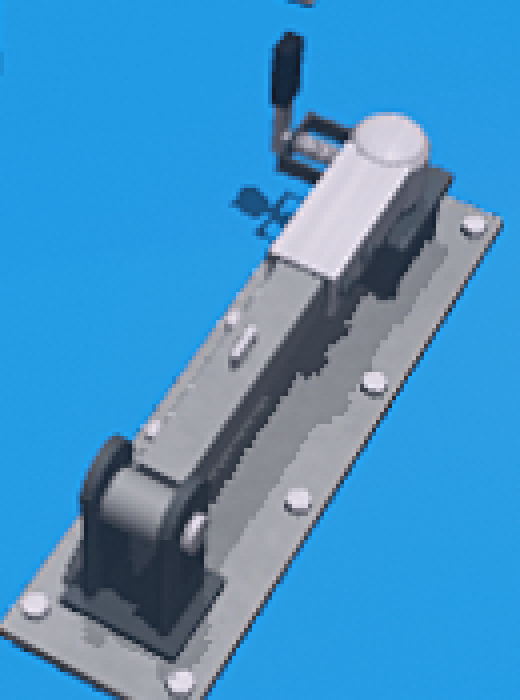

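View pics/s1.png

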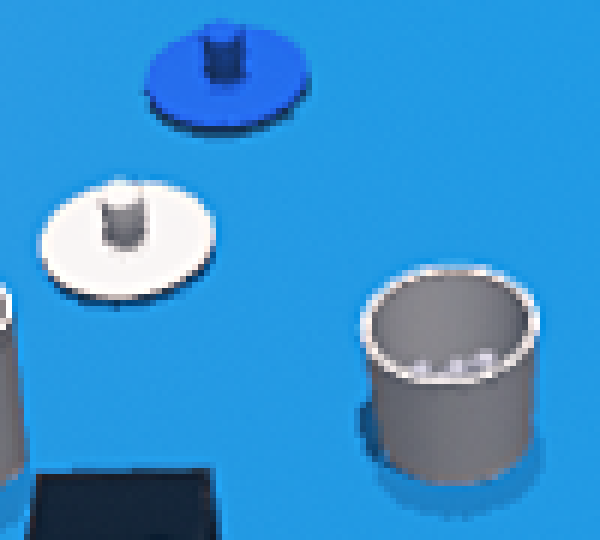

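The crops give the cup rim centre at top (353.6,237.2) and scene (294.5,243.7). The latch sleeve is at scene (381,267) and top (254,220), and the coupler dome at top (230,220) and scene (407,285).

Run:
```python
from h import *
t=camera("top");s=camera("scene");np.set_printoptions(precision=1,suppress=True)
print("lid plate z8",onz(t,(424.4,251.1),8),onz(s,(240.6,229.8),8))
print("knob top z39",onz(t,(390+185/5-.5,220+157/5-.5),39), onz(s,(220+125/6-.5,190+188/6-.5),39))
print("rim z70",onz(t,(353.6,237.2),70),onz(s,(294.5,243.7),70),tri(ray(t,(353.6,237.2)),ray(s,(294.5,243.7))))
T=lambda x,y:(205+x/4-.5,100+y/4-.5); S=lambda x,y:(310+x/4-.5,250+y/4-.5)
print("sleeve top tri",tri(ray(t,T(202,484)),ray(s,S(290,38))),onz(t,T(202,484),163),onz(s,S(290,38),163))
print("sleeve mid",onz(s,S(286,70),139))
print("coupler",tri(ray(t,T(101,483)),ray(s,S(391,140))),onz(t,T(101,483),120),onz(s,S(391,140),120))
print("hinge",onz(t,T(134,62),110),onz(s,S(140,495),110))
print("plate corners",[onz(t,T(*p),8) for p in((47,582),(203,592),(240,38),(86,31))])
print("tall cup/spray",onz(t,(420.5,191),95),onz(t,(498,264),170))
```

```text
lid plate z8 [ 512.7 -335.1    8. ] [ 513.4 -336.3    8. ]
knob top z39 [ 512.  -334.6   39. ] [ 507.6 -337.    39. ]
rim z70 [ 555.3 -120.6   70. ] [ 556.4 -120.8   70. ] (array([ 555.5, -121. ,   69.2]), [np.float64(0.3199846128790981), np.float64(0.3199846128792773)])
sleeve top tri (array([599.7, 152.2, 160.8]), [np.float64(2.5497496820563583), np.float64(2.549749682056249)]) [600.4 149.6 163. ] [600.6 155.3 163. ]
sleeve mid [604.5 155.6 139. ]
coupler (array([608.5, 228.6, 113. ]), [np.float64(0.31700074013131563), np.float64(0.3170007401311519)]) [607.8 226.9 120. ] [614.9 230.7 120. ]
hinge [910.2 201.6 110. ] [912.6 200.3 110. ]
plate corners [array([546.3, 292.2,   8. ]), array([535.8, 173.9,   8. ]), array([962.5, 138.7,   8. ]), array([971.3, 257.5,   8. ])]
tall cup/spray [ 680.1 -312.    95. ] [ 468.2 -490.4  170. ]
```

Two-view checks agree: lid at (513,−335), cup rim at (555.5,−121,69), and latch at (602,155). The bar runs at −4.8°. I'll travel to the lid now.

Call:
send_rows:
  fingers: [0.6,0.6,0.6,0.6,0.6,0.6,0.6,0.6]
  delta_pos:
    - [30,-15,15]
    - [35,-20,15]
    - [35,-20,15]
    - [35,-20,15]
    - [35,-22,10]
    - [35,-22,5]
    - [35,-25,0]
    - [35,-25,0]
  rotation:
    - [0,0,-0.02]
    - [0,0,-0.02]
    - [0,0,-0.02]
    - [0,0,-0.02]
    - [0,0,-0.02]
    - [0,0,-0.02]
    - [0,0,-0.02]
    - [0,0,-0.02]
  squeeze: 30

```text
clock: 1.02
eef_pos: [419.2, 439.8, 289.3]
orientation: [-0.003, 0.197, 0.98, 0.001]
contact_force: [1.0, 1.6, -0.2]
width: 51.0
```

Call:
send_rows:
  fingers: [0.6,0.6,0.6,0.6,0.6,0.6,0.6,0.6]
  delta_pos:
    - [20,-35,0]
    - [15,-38,0]
    - [5,-41,0]
    - [0,-41,0]
    - [0,-41,0]
    - [0,-41,0]
    - [0,-41,0]
    - [0,-41,0]
  rotation:
    - [0,0,-0.02]
    - [0,0,-0.02]
    - [0,0,-0.02]
    - [0,0,-0.02]
    - [0,0,-0.02]
    - [0,0,-0.02]
    - [0,0,-0.02]
    - [0,0,-0.02]

```text
clock: 1.68
eef_pos: [466.3, 116.1, 288.5]
orientation: [-0.001, 0.282, 0.96, 0.002]
contact_force: [0.9, -0.3, -0.1]
width: 51.3
```

Call:
send_rows:
  fingers: [0.6,0.6,0.6,0.6,0.6,0.6,0.6,0.6]
  delta_pos:
    - [4,-41,0]
    - [4,-41,0]
    - [4,-41,0]
    - [4,-41,0]
    - [4,-41,0]
    - [4,-41,0]
    - [4,-41,0]
    - [4,-41,0]
  rotation:
    - [0,0,-0.025]
    - [0,0,-0.025]
    - [0,0,-0.025]
    - [0,0,-0.025]
    - [0,0,-0.025]
    - [0,0,-0.025]
    - [0,0,-0.025]
    - [0,0,-0.025]

```text
clock: 2.35
eef_pos: [494.3, -216.1, 291.3]
orientation: [0.002, 0.379, 0.925, 0.005]
contact_force: [1.4, 0.4, 0.6]
width: 51.4
```

Call:
send_rows:
  fingers: [0.6,0.6,0.6,0.6,0.6,0.6]
  delta_pos:
    - [2,-40,-10]
    - [2,-40,-15]
    - [3,-25,-20]
    - [3,-10,-20]
    - [0,0,-10]
    - [0,0,0]
  rotation:
    - [0,0,-0.025]
    - [0,0,-0.025]
    - [0,0,-0.025]
    - [0,0,-0.025]
    - [0,0,0]
    - [0,0,0]

```text
clock: 2.85
eef_pos: [501.4, -344.5, 216.3]
orientation: [0.006, 0.433, 0.901, 0.001]
contact_force: [-0.5, 1.2, 0.4]
width: 51.3
```

Run:
```python
from h import *
st=get_state();c=camera("wrist");cv2.imwrite("pics/w1.png",c["image"][:,:,::-1]);print(st["eef_pos"],st["orientation"],st["joint_pos"])
np.savez("w1.npz",p=st["eef_pos"],q=st["orientation"])
```

```text
[ 501.41895415 -344.50005113  216.26822888] [0.00602662 0.43297319 0.90138554 0.0014121 ] [ 0.08080783  0.4399529   0.63357178  1.65927921 -0.28923309  1.12491091
  1.46730614]
```

View pics/w1.png

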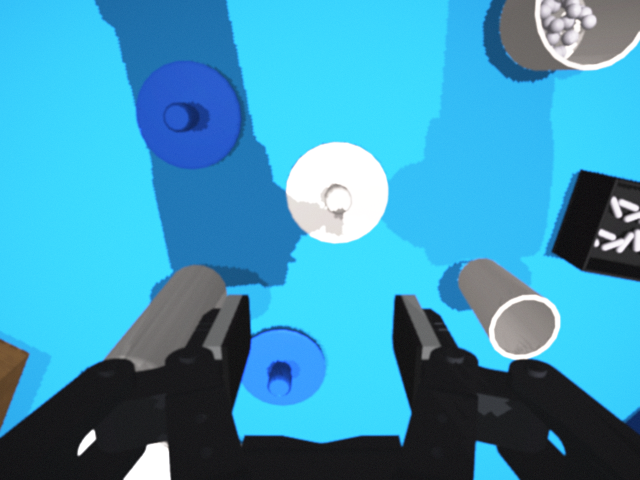

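The wrist view shows the white cover at (337,192) with its knob top at about (338,198). I'll cast those to the bench.

Run:
```python
from h import *
np.set_printoptions(precision=1,suppress=True)
st=get_state();c=camera("wrist");im=c["image"].astype(int)
m=np.zeros((480,640),np.uint8);m[130:255,275:400]=((im[130:255,275:400,0]>120)*255)
m=cv2.morphologyEx(m,cv2.MORPH_CLOSE,np.ones((9,9)))
cs=max(cv2.findContours(m,0,1)[0],key=cv2.contourArea);e=cv2.fitEllipse(cs);print(e)
print(onz(c,e[0],9,st),onz(c,(338,194),39,st))
for u,z in(((527,325),95),((190,117),39)): print(onz(c,u,z,st))
```

```text
((336.322265625, 191.7381591796875), (101.04304504394531, 101.79173278808594), 78.48199462890625)
[ 513.1 -336.2    9. ] [ 510.5 -332.9   39. ]
[ 675.5 -313.7   95. ]
[ 384.  -357.1   39. ]
```

Call:
send_rows:
  fingers: [0.6,0.6,0.6,0.6,0.6,0.6,0.6,0.6]
  delta_pos:
    - [6,4,-20]
    - [6,5,-35]
    - [0,0,-35]
    - [0,0,-35]
    - [0,0,-25]
    - [0,0,-15]
    - [0,0,-5]
    - [0,0,0]
  rotation:
    - [0,0.012,0]
    - [0,0,0]
    - [0,0,0]
    - [0,0,0]
    - [0,0,0]
    - [0,0,0]
    - [0,0,0]
    - [0,0,0]

```text
clock: 3.62
eef_pos: [527.0, -324.2, 55.8]
orientation: [0.012, 0.422, 0.907, 0.003]
contact_force: [-0.8, -0.9, -0.0]
width: 51.1
```

Call:
send_rows:
  fingers: [0.6,0.6]
  delta_pos:
    - [-12,-10,0]
    - [0,0,0]
  rotation:
    - [0,0.02,0]
    - [0,0,0]

```text
clock: 3.78
eef_pos: [516.2, -333.9, 58.7]
orientation: [0.004, 0.42, 0.907, -0.001]
contact_force: [-0.6, -1.5, -0.3]
width: 50.9
```

```bash
cat >> h.py <<'E'
def rep():
    s=get_state();q=s["orientation"];W=R.from_quat([q[1],q[2],q[3],q[0]]).as_matrix()
    print("t",round(s["clock"],2),"pos",np.round(s["eef_pos"],1),"toolz",np.round(W[:,2],4),"jawdeg",np.round(np.degrees(np.arctan2(W[1,1],W[0,1])),2),"F",np.round(s["contact_force"],1),"w",round(s["width"],1),"q",np.round(s["joint_pos"],2),"M",np.round(s["ft_torque"],2))
    z=W[:,2];v=np.cross(z,[0,0,-1]);print("fix rot",np.round(v,4))
E
python3 -c "
from h import *;rep()"
```

```text
t 3.78 pos [ 516.2 -333.9   58.7] toolz [ 0.0062 -0.0048 -1.    ] jawdeg 40.29 F [-0.6 -1.5 -0.3] w 50.9 q [ 0.13  0.62  0.53  1.8  -0.41  0.82  1.56] M [-0.12  0.03 -0.05]
fix rot [0.0048 0.0062 0.    ]
```

Call:
send_rows:
  fingers: [0.6,0.6,0.6,0.6]
  delta_pos:
    - [-3,-2,-10]
    - [0,0,-12]
    - [0,0,-12]
    - [0,0,0]
  rotation:
    - [0.005,0.006,0]
    - [0,0,0]
    - [0,0,0]
    - [0,0,0]

```text
clock: 4.12
eef_pos: [515.1, -338.6, 26.3]
orientation: [0.004, 0.421, 0.907, 0.0]
contact_force: [-0.2, 0.9, 0.5]
width: 51.4
```

```bash
python3 -c "
from h import *;rep()
c=camera('wrist');cv2.imwrite('pics/w2.png',c['image'][:,:,::-1])"
```

```text
t 4.12 pos [ 515.1 -338.6   26.3] toolz [ 0.0066 -0.003  -1.    ] jawdeg 40.26 F [-0.2  0.9  0.5] w 51.4 q [ 0.16  0.66  0.5   1.81 -0.44  0.77  1.6 ] M [ 0.02  0.06 -0.01]
fix rot [0.003  0.0066 0.    ]
```

View pics/w2.png

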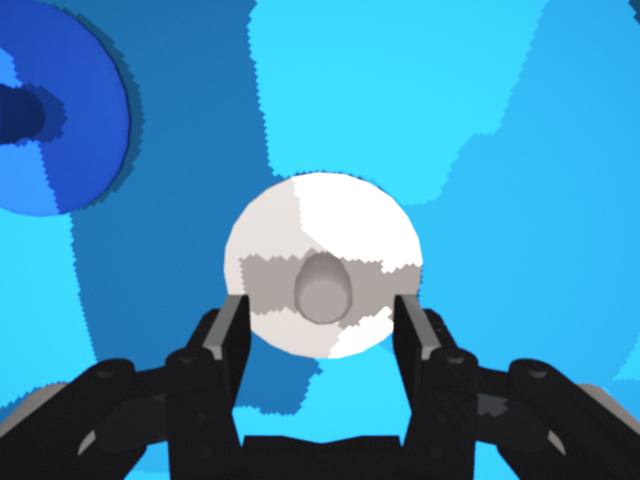

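The knob (324,300) is centred between the fingers. I'll trim by 3 mm and close.

Call:
send_rows:
  fingers: [0.6,0.6,0.6]
  delta_pos:
    - [-2,3,0]
    - [0,0,0]
    - [0,0,0]
  rotation:
    - [0.003,0.006,0]
    - [0,0,0]
    - [0,0,0]

```text
clock: 4.42
eef_pos: [513.0, -335.5, 26.7]
orientation: [-0.0, 0.421, 0.907, 0.0]
contact_force: [0.2, 0.0, -0.0]
width: 51.1
```

Call:
send_rows:
  fingers: [0.4,0.3,0.2,0.1,0.1,0.1]
  delta_pos:
    - [0,0,0]
    - [0,0,0]
    - [0,0,0]
    - [0,0,0]
    - [0,0,0]
    - [0,0,0]
  rotation:
    - [0,0,0]
    - [0,0,0]
    - [0,0,0]
    - [0,0,0]
    - [0,0,0]
    - [0,0,0]

```text
clock: 4.92
eef_pos: [513.9, -335.4, 27.7]
orientation: [0.001, 0.42, 0.907, 0.0]
contact_force: [-0.1, 0.2, -0.2]
width: 8.5
```

```bash
python3 -c "
from h import *;rep()"
```

```text
t 4.92 pos [ 513.9 -335.4   27.7] toolz [ 1.3e-03 -2.0e-04 -1.0e+00] jawdeg 40.28 F [-0.1  0.2 -0.2] w 8.5 q [ 0.16  0.66  0.5   1.81 -0.44  0.78  1.59] M [ 0.01  0.01 -0.05]
fix rot [0.0002 0.0013 0.    ]
```

```bash
python3 -c "
from h import *
c=camera('wrist');cv2.imwrite('pics/w3.png',c['image'][:,:,::-1])
c=camera('scene');cv2.imwrite('pics/s3.png',cv2.resize(c['image'][150:300,160:340,::-1],None,fx=4,fy=4))"
```

```text
(no output)
```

View pics/w3.png

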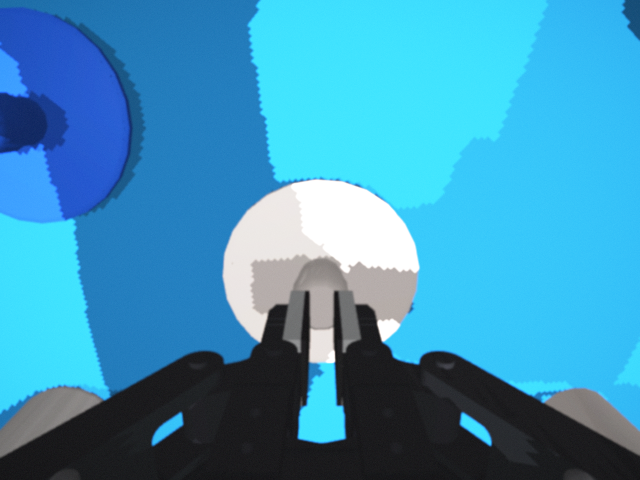

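View pics/s3.png

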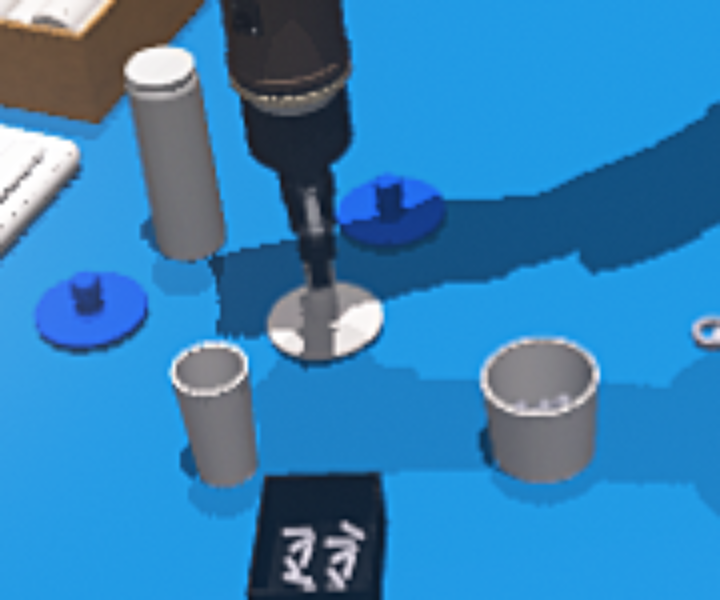

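Run:
```python
from h import *
np.set_printoptions(precision=1,suppress=True)
st=get_state();c=camera("wrist")
M=np.array(c["mount"]);K=np.array([[c["fx"],0,c["cx"]],[0,c["fy"],c["cy"]],[0,0,1]])
print("plate",onz(c,(320.5,271),9,st))
Mi=np.linalg.inv(M)
for p in([0,0,0],[0,4,0],[0,4,11],[0,4,-8],[11,4,11],[-11,4,11],[11,4,0]):
    v=Mi[:3,:3]@np.array(p,float)+Mi[:3,3];print(p,cv2.projectPoints(v.reshape(1,1,3),np.zeros(3),np.zeros(3),K,np.array(c["dist"]))[0].ravel())
s=camera("scene")
print("plate scene",onz(s,(160+325/4,150+318/4),9))
V=np.array(s["view"]);
for p in (st["eef_pos"],st["eef_pos"]-[0,0,11]):
    v=V[:3,:3]@p+V[:3,3];print("tcp in scene",cv2.projectPoints(v.reshape(1,1,3),np.zeros(3),np.zeros(3),np.array([[s["fx"],0,s["cx"]],[0,s["fy"],s["cy"]],[0,0,1]]),np.array(s["dist"]))[0].ravel())
x,y=200,170
cv2.imwrite("pics/s4.png",cv2.resize(s["image"][y:y+90,x:x+80,::-1],None,fx=8,fy=6.6))
```

```text
plate [ 511.9 -335.1    9. ]
[0, 0, 0] [323.6 291.3]
[0, 4, 0] [333.4 291.3]
[0, 4, 11] [332.7 280.9]
[0, 4, -8] [333.9 299.7]
[11, 4, 11] [332.9 256.9]
[-11, 4, 11] [332.5 304. ]
[11, 4, 0] [333.6 266.1]
plate scene [ 512.3 -334.6    9. ]
tcp in scene [240. 225.]
tcp in scene [240.4 227.8]
```

View pics/s4.png

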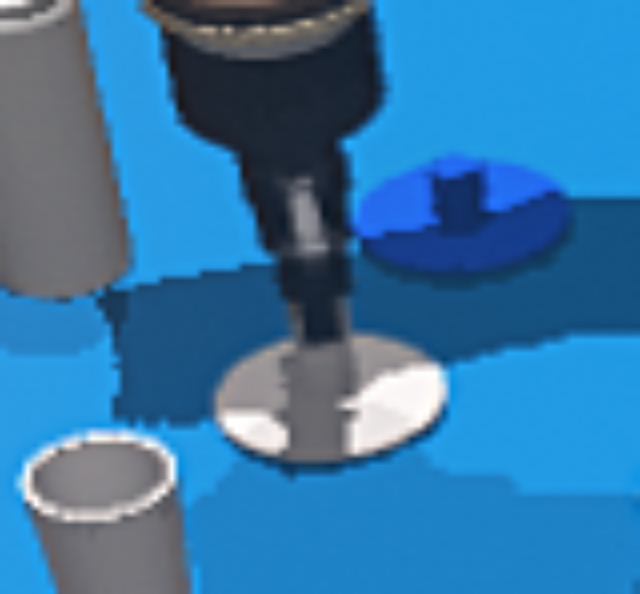

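The fingers closed to 8.5 mm without touching, and in the wrist view they hide the knob, so they shut above it. The pad-gap scale puts the true fingertips about 20 mm behind the reported TCP, not 11 mm ahead of it. I'll reopen, lower in small steps and watch the force.

Call:
send_rows:
  fingers: [0.6,0.6,0.6,0.6,0.6]
  delta_pos:
    - [-1,0,0]
    - [0,0,0]
    - [0,0,0]
    - [0,0,-5]
    - [0,0,0]
  rotation:
    - [0,0,0]
    - [0,0,0]
    - [0,0,0]
    - [0,0,0]
    - [0,0,0]

```text
clock: 5.53
eef_pos: [512.7, -335.5, 22.3]
orientation: [0.001, 0.42, 0.907, 0.0]
contact_force: [-1.4, 0.8, 0.5]
width: 51.3
```

Call:
send_rows:
  fingers: [0.6,0.6,0.6,0.6]
  delta_pos:
    - [0,0,-4]
    - [0,0,-4]
    - [0,0,-4]
    - [0,0,0]
  rotation:
    - [0,0,0]
    - [0,0,0]
    - [0,0,0]
    - [0,0,0]

```text
clock: 5.87
eef_pos: [512.5, -335.3, 8.6]
orientation: [0.0, 0.42, 0.907, 0.0]
contact_force: [0.1, 0.6, 0.0]
width: 51.0
```

Run:
```python
from h import *
rep();c=camera('wrist');cv2.imwrite('pics/w4.png',c['image'][:,:,::-1])
```

```text
t 5.87 pos [ 512.5 -335.3    8.6] toolz [ 9.e-04  1.e-04 -1.e+00] jawdeg 40.27 F [0.1 0.6 0. ] w 51.0 q [ 0.17  0.69  0.48  1.83 -0.45  0.74  1.6 ] M [-0.02 -0.01  0.04]
fix rot [-0.0001  0.0009  0.    ]
```

View pics/w4.png

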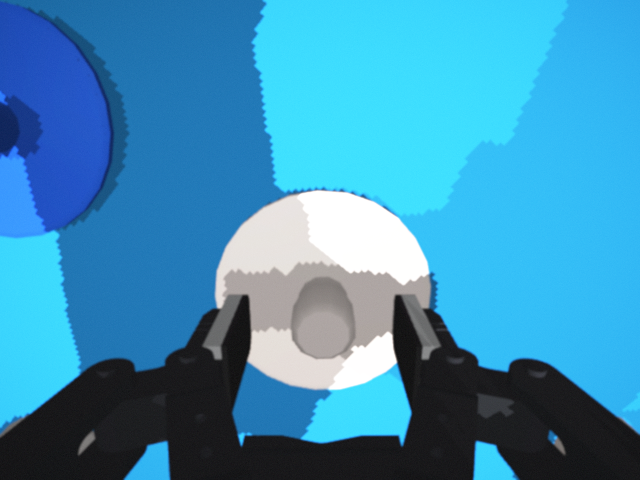

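At a reported TCP height of 8.6 mm there is no contact, so the offset is real. The knob top is at (323,335). I'll go down another 10 mm.

Call:
send_rows:
  fingers: [0.6,0.6,0.6,0.6]
  delta_pos:
    - [0,0,-4]
    - [0,0,-4]
    - [0,0,-2]
    - [0,0,0]
  rotation:
    - [0,0,0]
    - [0,0,0]
    - [0,0,0]
    - [0,0,0]

```text
clock: 6.25
eef_pos: [512.7, -335.5, -2.1]
orientation: [0.001, 0.42, 0.907, 0.0]
contact_force: [-0.3, -0.8, 0.6]
width: 51.3
```

Call:
send_rows:
  fingers: [0.4,0.3,0.2,0.15,0.1,0.1]
  delta_pos:
    - [0,0,0]
    - [0,0,0]
    - [0,0,0]
    - [0,0,0]
    - [0,0,0]
    - [0,0,0]
  rotation:
    - [0,0,0]
    - [0,0,0]
    - [0,0,0]
    - [0,0,0]
    - [0,0,0]
    - [0,0,0]

```text
clock: 6.75
eef_pos: [512.8, -335.6, -1.9]
orientation: [0.001, 0.421, 0.907, 0.0]
contact_force: [-0.0, 0.0, -1.0]
width: 21.3
```

Run:
```python
from h import *
rep();c=camera('wrist');cv2.imwrite('pics/w5.png',c['image'][:,:,::-1])
```

```text
t 6.75 pos [ 512.8 -335.6   -1.9] toolz [ 1.4e-03 -3.0e-04 -1.0e+00] jawdeg 40.26 F [-0.  0. -1.] w 21.3 q [ 0.18  0.7   0.47  1.83 -0.46  0.72  1.61] M [-0.02  0.02  0.  ]
fix rot [0.0003 0.0014 0.    ]
```

View pics/w5.png

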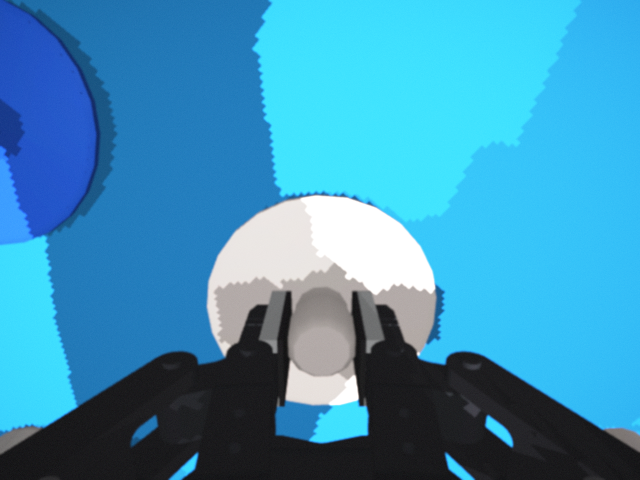

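The knob is gripped, with the fingers stopped on it at 21 mm. I'll lift and carry it to the cup.

Call:
send_rows:
  fingers: [0.1,0.1,0.1,0.1,0.1,0.1,0.1,0.1]
  delta_pos:
    - [0,0,10]
    - [0,0,20]
    - [0,0,25]
    - [0,0,25]
    - [0,0,25]
    - [2,10,15]
    - [4,20,5]
    - [4,20,0]
  rotation:
    - [0,0,0]
    - [0,0,0]
    - [0,0,0]
    - [0,0,0]
    - [0,0,0]
    - [0,0,0]
    - [0,0,0]
    - [0,0,0]

```text
clock: 7.47
eef_pos: [518.7, -290.0, 133.4]
orientation: [0.001, 0.425, 0.905, -0.001]
contact_force: [1.1, 0.9, -0.8]
width: 21.9
```

Call:
send_rows:
  fingers: [0.1,0.1,0.1,0.1,0.1,0.1,0.1]
  delta_pos:
    - [5,25,0]
    - [5,25,0]
    - [5,25,0]
    - [5,25,0]
    - [4,20,0]
    - [2,10,0]
    - [0,0,0]
  rotation:
    - [0,0,0]
    - [0,0,0]
    - [0,0,0]
    - [0,0,0]
    - [0,0,0]
    - [0,0,0]
    - [0,0,0]

```text
clock: 8.05
eef_pos: [546.6, -151.4, 140.6]
orientation: [0.004, 0.424, 0.906, 0.0]
contact_force: [0.9, 1.0, -0.8]
width: 21.3
```

Run:
```python
from h import *
rep();c=camera('wrist');cv2.imwrite('pics/w6.png',c['image'][:,:,::-1])
```

```text
t 8.05 pos [ 546.6 -151.4  140.6] toolz [ 0.0075 -0.0026 -1.    ] jawdeg 39.79 F [ 0.9  1.  -0.8] w 21.3 q [-0.25  0.45  0.6   1.85 -0.31  0.93  1.18] M [ 0.04 -0.03 -0.01]
fix rot [0.0026 0.0075 0.    ]
```

View pics/w6.png

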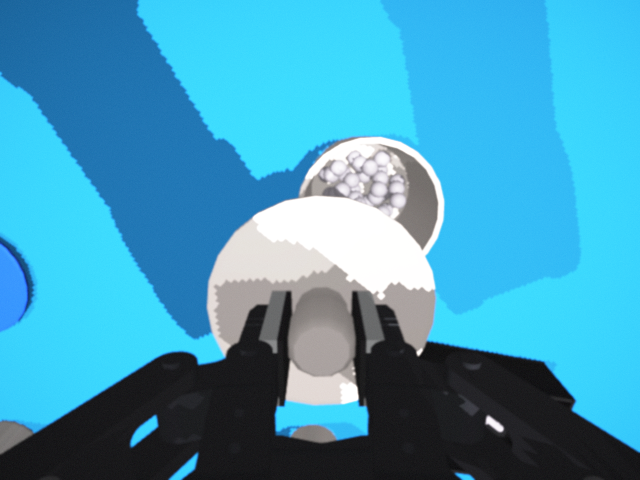

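The cover hangs level and hasn't shifted in the grip (plate centre about (322,300), as before). The rim arc shows at (370,137)–(443,210). I'll fit circles to both arcs.

Run:
```python
from h import *
from scipy.optimize import least_squares
np.set_printoptions(precision=1,suppress=True)
st=get_state();c=camera("wrist");im=c["image"].astype(int)
blue=(im[:,:,2]-im[:,:,0])>70
P=[]
for r in range(225,345,3):
    x=320
    while not blue[r,x]: x-=1
    if r>=225 and x>150: P.append((x+.5,r))
Q=[]
for u in range(345,440,3):
    col=np.where(~blue[:190 if u<430 else 200,u])[0]; col=col[col>120]
    if len(col): Q.append((u,col[0]-.5))
for r in range(165,225,3):
    x=410
    while not blue[r,x]: x+=1
    Q.append((x-.5,r))
print(P[:2],P[-2:],Q[:3],Q[-3:])
def fit(pts,z,Rr):
    X=np.array([onz(c,p,z,st)[:2] for p in pts])
    f=lambda q:np.hypot(*(X-q[:2]).T)-Rr
    s=least_squares(f,X.mean(0)-[5,5],loss="soft_l1");s2=least_squares(lambda q:np.hypot(*(X-q[:2]).T)-q[2],[*s.x,Rr],loss="soft_l1")
    print(s.x,np.abs(f(s.x)).max(),"free",s2.x);return s.x
T=st["eef_pos"]
print("plate rel TCP");p=fit(P,T[2]+11.9,44)-T[:2];print(p)
print("rim");fit(Q,70,41)
```

```text
[(241.5, 225), (237.5, 228)] [(215.5, 339), (216.5, 342)] [(345, np.float64(137.5)), (348, np.float64(136.5)), (351, np.float64(136.5))] [(444.5, 216), (444.5, 219), (443.5, 222)]
plate rel TCP
[ 470.7 -191.1] 10.503755502736801 free [-731739.3 -347724.5  810542.9]
[-75.7 -38.4]
rim
[ 556.4 -122.2] 1.1306555181464049 free [ 556.4 -123.7   42.3]
```

Run:
```python
from h import *
from scipy.optimize import least_squares
np.set_printoptions(precision=1,suppress=True)
st=get_state();c=camera("wrist");im=c["image"].astype(int);T=st["eef_pos"]
blue=(im[:,:,2]-im[:,:,0])>70
P=[]
for r in range(225,345,3):
    x=245
    while not blue[r,x]: x-=1
    P.append((x+.5,r))
for r in range(290,330,3):
    x=420
    while not blue[r,x]: x+=1
    P.append((x-.5,r))
X=np.array([onz(c,p,T[2]+11.9,st)[:2] for p in P])
s=least_squares(lambda q:np.hypot(*(X-q[:2]).T)-q[2],[*T[:2],44],loss="soft_l1");print(s.x[:2]-T[:2],s.x[2],s.cost)
```

```text
[ 0.2 -2.1] 43.7820708783793 0.48371159949838405
```

Call:
send_rows:
  fingers: [0.1,0.1,0.1,0.1,0.1]
  delta_pos:
    - [4,12,0]
    - [4,12,-10]
    - [0,4,-15]
    - [0,0,-5]
    - [0,0,0]
  rotation:
    - [0.003,0.007,0]
    - [0,0,0]
    - [0,0,0]
    - [0,0,0]
    - [0,0,0]

```text
clock: 8.62
eef_pos: [554.2, -130.0, 108.8]
orientation: [0.001, 0.43, 0.903, -0.001]
contact_force: [-0.4, 0.4, -0.9]
width: 21.6
```

Run:
```python
from h import *
rep()
```

```text
t 8.62 pos [ 554.2 -130.   108.8] toolz [ 7.0e-04 -3.3e-03 -1.0e+00] jawdeg 39.02 F [-0.4  0.4 -0.9] w 21.6 q [-0.27  0.5   0.58  1.87 -0.34  0.87  1.15] M [-0.04 -0.02  0.01]
fix rot [0.0033 0.0007 0.    ]
```

Call:
send_rows:
  fingers: [0.1,0.1,0.1,0.1,0.1]
  delta_pos:
    - [2,9.5,-5]
    - [0,0,-10]
    - [0,0,-8]
    - [0,0,-3]
    - [0,0,0]
  rotation:
    - [0.003,0,0]
    - [0,0,0]
    - [0,0,0]
    - [0,0,0]
    - [0,0,0]

```text
clock: 9.03
eef_pos: [556.3, -120.0, 79.9]
orientation: [-0.0, 0.431, 0.902, -0.0]
contact_force: [-0.6, -0.3, -0.2]
width: 21.5
```

Run:
```python
from h import *
rep()
```

```text
t 9.03 pos [ 556.3 -120.    79.9] toolz [-2.e-04 -4.e-04 -1.e+00] jawdeg 38.95 F [-0.6 -0.3 -0.2] w 21.5 q [-0.27  0.53  0.55  1.89 -0.37  0.82  1.16] M [-0.01 -0.04 -0.05]
fix rot [ 0.0004 -0.0002  0.    ]
```

Call:
send_rows:
  fingers: [0.1,0.1,0.1,0.1]
  delta_pos:
    - [0,0,-4]
    - [0,0,-4]
    - [0,0,-2]
    - [0,0,0]
  rotation:
    - [0,0,0]
    - [0,0,0]
    - [0,0,0]
    - [0,0,0]

```text
clock: 9.37
eef_pos: [556.4, -120.9, 69.1]
orientation: [0.0, 0.431, 0.902, -0.0]
contact_force: [0.1, -0.0, -0.5]
width: 21.8
```

Run:
```python
from h import *
rep();c=camera('scene');cv2.imwrite('pics/s5.png',cv2.resize(c['image'][200:290,240:350,::-1],None,fx=7,fy=6.5))
```

```text
t 9.37 pos [ 556.4 -120.9   69.1] toolz [ 2.e-04 -8.e-04 -1.e+00] jawdeg 38.89 F [ 0.1 -0.  -0.5] w 21.8 q [-0.26  0.55  0.54  1.9  -0.39  0.8   1.17] M [-0.07 -0.04 -0.07]
fix rot [0.0008 0.0002 0.    ]
```

View pics/s5.png

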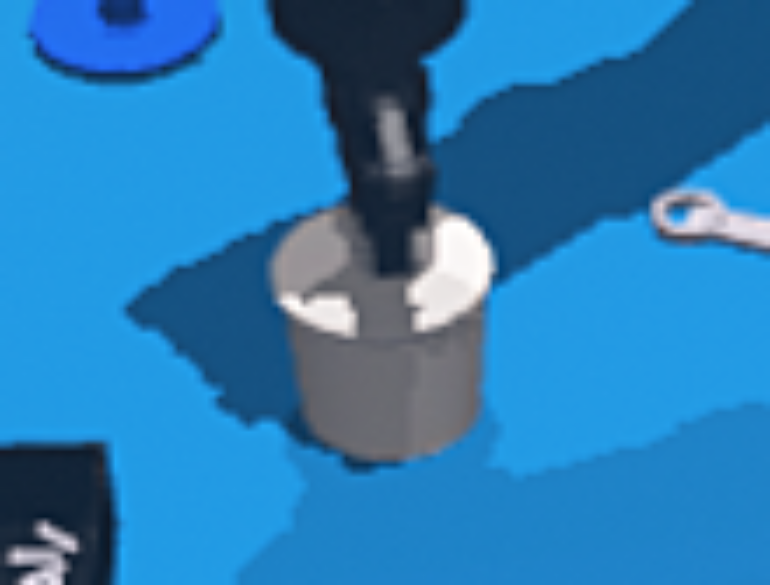

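The plate is over the cup and nearly concentric (s5 about 382 against 387). I'll lower it to seat.

Call:
send_rows:
  fingers: [0.1,0.1,0.1,0.1]
  delta_pos:
    - [0,0,-2]
    - [0,0,-2]
    - [0,0,-1.5]
    - [0,0,0]
  rotation:
    - [0,0,0]
    - [0,0,0]
    - [0,0,0]
    - [0,0,0]

```text
clock: 9.75
eef_pos: [556.9, -121.2, 64.0]
orientation: [0.001, 0.431, 0.902, -0.0]
contact_force: [0.9, 1.6, -1.0]
width: 21.5
```

Call:
send_rows:
  fingers: [0.1,0.1]
  delta_pos:
    - [0,0,-1]
    - [0,0,-0.5]
  rotation:
    - [0,0,0]
    - [0,0,0]

```text
clock: 9.92
eef_pos: [557.0, -121.2, 62.4]
orientation: [0.001, 0.431, 0.902, -0.0]
contact_force: [-0.6, -0.9, -0.3]
width: 21.8
```

Call:
send_rows:
  fingers: [0.1,0.1]
  delta_pos:
    - [0,0,-1]
    - [0,0,0]
  rotation:
    - [0,0,0]
    - [0,0,0]

```text
clock: 10.08
eef_pos: [557.3, -121.3, 62.0]
orientation: [0.001, 0.431, 0.902, 0.0]
contact_force: [-0.2, 1.2, -0.7]
width: 21.6
```

Run:
```python
from h import *
rep();c=camera('scene');cv2.imwrite('pics/s6.png',cv2.resize(c['image'][200:290,240:350,::-1],None,fx=7,fy=6.5))
```

```text
t 10.08 pos [ 557.3 -121.3   62. ] toolz [ 2.6e-03 -8.0e-04 -1.0e+00] jawdeg 38.88 F [-0.2  1.2 -0.7] w 21.6 q [-0.25  0.56  0.54  1.91 -0.39  0.78  1.18] M [-0.   -0.03  0.03]
fix rot [0.0008 0.0026 0.    ]
```

View pics/s6.png

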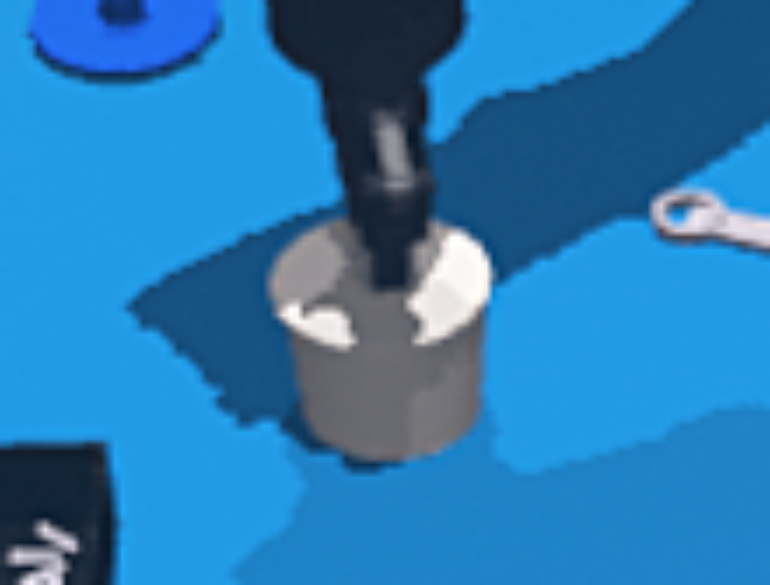

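Call:
send_rows:
  fingers: [0.1,0.1,0.1,0.1]
  delta_pos:
    - [-1,1,0]
    - [0,0,-1.5]
    - [0,0,-1]
    - [0,0,0]
  rotation:
    - [0.001,0.002,0]
    - [0,0,0]
    - [0,0,0]
    - [0,0,0]

```text
clock: 10.47
eef_pos: [556.6, -120.2, 62.3]
orientation: [0.001, 0.432, 0.902, 0.001]
contact_force: [-0.7, -0.2, -0.3]
width: 21.8
```

Call:
send_rows:
  fingers: [0.1]
  delta_pos:
    - [0,0,-1]
  rotation:
    - [0,0,0]

```text
clock: 10.55
eef_pos: [556.9, -120.2, 61.8]
orientation: [0.001, 0.432, 0.902, 0.002]
contact_force: [-4.0, 0.9, 18.6]
width: 21.7
```

Contact came at z = 61.8, where I predicted 62.1, so it is seated. I'll release and back off straight up.

Call:
send_rows:
  fingers: [0.1,0.3,0.5,0.6,0.6,0.6]
  delta_pos:
    - [0,0,0.5]
    - [0,0,0]
    - [0,0,0]
    - [0,0,0]
    - [0,0,5]
    - [0,0,10]
  rotation:
    - [0,0,0]
    - [0,0,0]
    - [0,0,0]
    - [0,0,0]
    - [0,0,0]
    - [0,0,0]

```text
clock: 11.05
eef_pos: [555.4, -119.7, 75.6]
orientation: [-0.001, 0.432, 0.902, 0.001]
contact_force: [-0.5, 0.2, 0.4]
width: 51.2
```

Call:
send_rows:
  fingers: [0.6,0.6,0.6,0.6,0.6,0.6]
  delta_pos:
    - [0,0,20]
    - [0,0,30]
    - [0,0,35]
    - [0,0,35]
    - [0,0,20]
    - [0,0,0]
  rotation:
    - [0,0,0]
    - [0,0,0]
    - [0,0,0]
    - [0,0,0.05]
    - [0,0,0.1]
    - [0,0,0]

```text
clock: 11.55
eef_pos: [553.3, -120.9, 226.3]
orientation: [-0.001, 0.361, 0.933, -0.001]
contact_force: [1.4, -1.0, -0.6]
width: 51.4
```

Run:
```python
from h import *
rep();c=camera('scene');a=cv2.resize(c['image'][200:290,240:350,::-1],None,fx=5,fy=5)
st=get_state();c=camera('wrist');b=c['image'][:,:,::-1]
cv2.imwrite('pics/s7.png',a);cv2.imwrite('pics/w7.png',b)
```

```text
t 11.55 pos [ 553.3 -120.9  226.3] toolz [-0.0024 -0.0018 -1.    ] jawdeg 47.68 F [ 1.4 -1.  -0.6] w 51.4 q [-0.33  0.36  0.61  1.73 -0.22  1.12  1.18] M [ 0.   -0.06 -0.01]
fix rot [ 0.0018 -0.0024  0.    ]
```

View pics/s7.png

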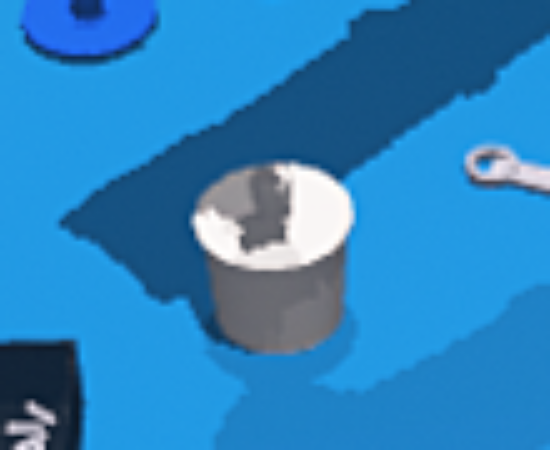

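View pics/w7.png

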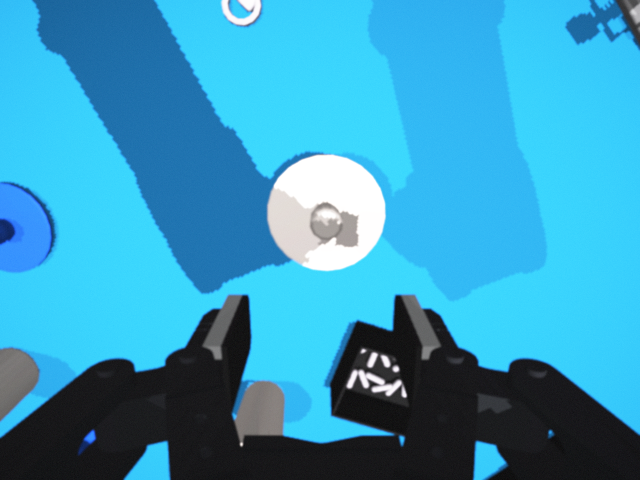

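The cover sits level and concentric on the cup, with the plate centred at wrist (326,212). Next I go to the latch, turning the jaws square to the bar.

Call:
send_rows:
  fingers: [0.6,0.6,0.6,0.6,0.6,0.6,0.6,0.6]
  delta_pos:
    - [5,25,5]
    - [5,32,5]
    - [6,35,5]
    - [6,35,5]
    - [6,35,0]
    - [6,35,0]
    - [5,30,0]
    - [5,15,0]
  rotation:
    - [0,0,0.06]
    - [0,0,0.08]
    - [0,0,0.08]
    - [0,0,0.08]
    - [0,0,0.08]
    - [0,0,0.08]
    - [0,0,0.08]
    - [0,0,0.04]

```text
clock: 12.32
eef_pos: [587.6, 125.5, 234.3]
orientation: [-0.009, 0.084, 0.996, -0.007]
contact_force: [0.8, 1.2, -0.4]
width: 51.0
```

Call:
send_rows:
  fingers: [0.6,0.6]
  delta_pos:
    - [0,0,0]
    - [0,0,0]
  rotation:
    - [0,0,0]
    - [0,0,0]

```text
clock: 12.48
eef_pos: [586.4, 130.1, 231.0]
orientation: [-0.011, 0.081, 0.997, -0.007]
contact_force: [0.4, -0.8, -0.2]
width: 51.5
```

Run:
```python
from h import *
rep();c=camera('wrist');cv2.imwrite('pics/w8.png',c['image'][:,:,::-1])
c=camera('top');cv2.imwrite('pics/t8.png',c['image'][:,:,::-1])
```

```text
t 12.48 pos [586.4 130.1 231. ] toolz [-0.0232 -0.0126 -0.9997] jawdeg 80.77 F [ 0.4 -0.8 -0.2] w 51.5 q [-0.6   0.41  0.41  1.61 -0.16  1.18  1.26] M [-0.04 -0.02  0.04]
fix rot [ 0.0126 -0.0232  0.    ]
```

View pics/w8.png

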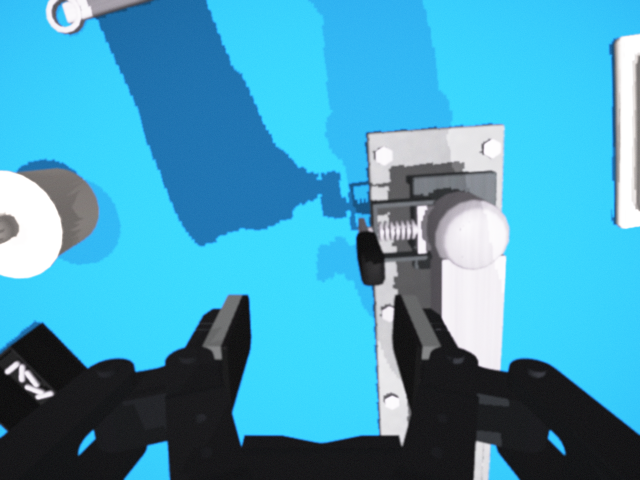

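View pics/t8.png

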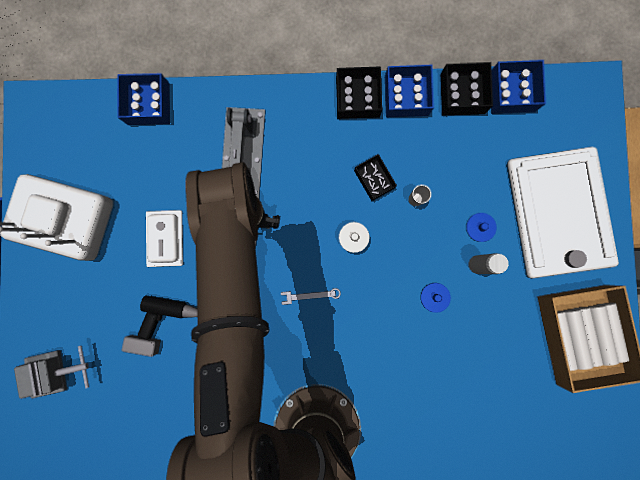

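The wrist view shows the sleeve from (368,235) at its base to about (372,270) at its top. The top view shows the cover over the cup at (354,237).

Run:
```python
from h import *
np.set_printoptions(precision=1,suppress=True)
st=get_state();c=camera('wrist')
print("sleeve top",onz(c,(372,268),163,st),"mid",onz(c,(371,256),139,st))
print("dome",onz(c,(472,231),112,st))
x,y=330,190;cv2.imwrite("pics/w8z.png",cv2.resize(c["image"][y:y+120,x:x+160,::-1],None,fx=4.8,fy=4.8))
t=camera('top');im=t["image"].astype(int)[217:260,332:378];m=((im[:,:,2]-im[:,:,0])<60).astype(np.uint8)
cs=max(cv2.findContours(m,0,1)[0],key=cv2.contourArea);e=cv2.fitEllipse(cs);print("plate on cup",e,onz(t,(e[0][0]+332,e[0][1]+217),72))
```

```text
sleeve top [604.3 152.9 163. ] mid [605.3 154.5 139. ]
dome [607.6 226.1 112. ]
plate on cup ((21.716829299926758, 19.999353408813477), (29.761484146118164, 30.16987419128418), 141.42430114746094) [ 555.7 -120.9   72. ]
```

View pics/w8z.png

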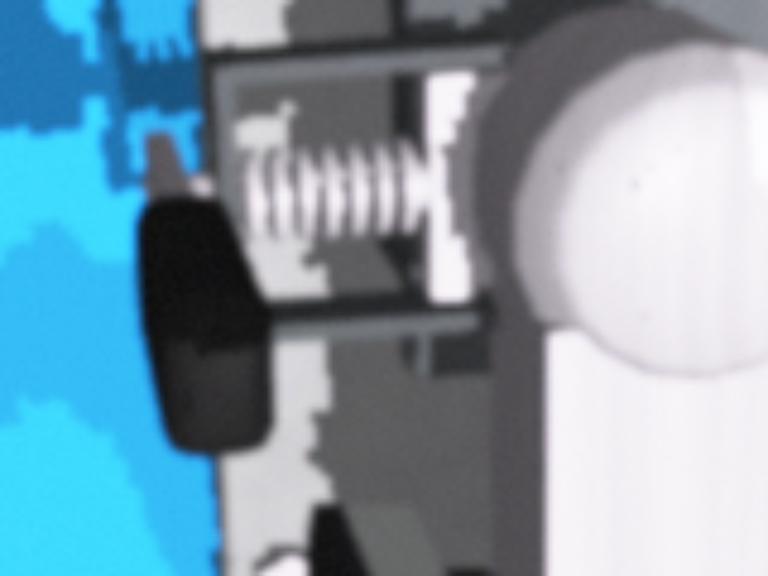

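Call:
send_rows:
  fingers: [0.5,0.5,0.5,0.5,0.5]
  delta_pos:
    - [8,10,0]
    - [8,10,-5]
    - [0,0,-10]
    - [0,0,-5]
    - [0,0,0]
  rotation:
    - [0.012,-0.023,0.04]
    - [0,0,0.035]
    - [0,0,0]
    - [0,0,0]
    - [0,0,0]

```text
clock: 13.1
eef_pos: [604.3, 141.6, 211.1]
orientation: [0.002, 0.049, 0.999, -0.001]
contact_force: [-0.7, -0.1, -0.1]
width: 43.0
```

Run:
```python
from h import *
rep()
```

```text
t 13.1 pos [604.3 141.6 211.1] toolz [ 0.0029 -0.0025 -1.    ] jawdeg 84.34 F [-0.7 -0.1 -0.1] w 43.0 q [-0.58  0.44  0.39  1.61 -0.18  1.12  1.32] M [-0.01  0.04 -0.  ]
fix rot [0.0025 0.0029 0.    ]
```

Call:
send_rows:
  fingers: [0.5,0.5,0.5,0.5,0.5,0.5]
  delta_pos:
    - [0,10,0]
    - [0,3,-10]
    - [0,0,-15]
    - [0,0,-12]
    - [0,0,-5]
    - [0,0,0]
  rotation:
    - [0.002,0.003,0.015]
    - [0,0,0]
    - [0,0,0]
    - [0,0,0]
    - [0,0,0]
    - [0,0,0]

```text
clock: 13.6
eef_pos: [603.4, 155.9, 165.1]
orientation: [-0.001, 0.042, 0.999, -0.001]
contact_force: [-0.4, 0.6, -0.1]
width: 42.5
```

Run:
```python
from h import *
rep();c=camera('wrist');cv2.imwrite('pics/w9.png',c['image'][:,:,::-1])
```

```text
t 13.6 pos [603.4 155.9 165.1] toolz [-0.0025 -0.0011 -1.    ] jawdeg 85.16 F [-0.4  0.6 -0.1] w 42.5 q [-0.59  0.49  0.37  1.66 -0.2   1.04  1.33] M [-0.05  0.03  0.04]
fix rot [ 0.0011 -0.0025  0.    ]
```

View pics/w9.png

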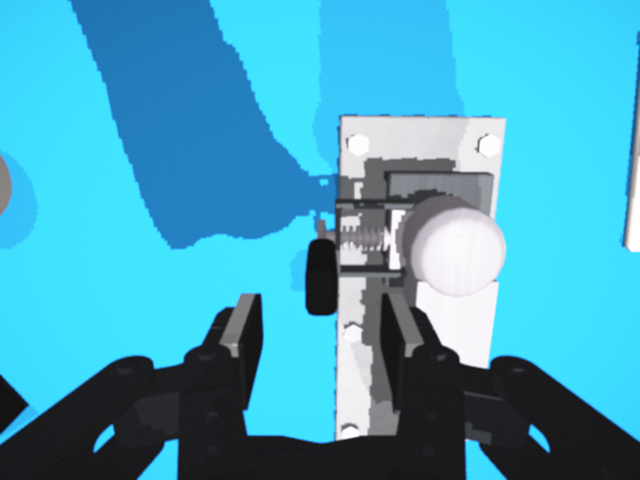

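The sleeve at (321,280) is centred between the jaws. The true tips sit about 20 mm above the reported TCP height, so I need a TCP height of about 110.

Call:
send_rows:
  fingers: [0.5,0.5,0.5,0.5,0.5,0.5,0.5]
  delta_pos:
    - [0,-1,-10]
    - [0,0,-12]
    - [0,0,-12]
    - [0,0,-8]
    - [0,0,-5]
    - [0,0,-2]
    - [0,0,0]
  rotation:
    - [0.001,-0.002,0]
    - [0,0,0]
    - [0,0,0]
    - [0,0,0]
    - [0,0,0]
    - [0,0,0]
    - [0,0,0]

```text
clock: 14.23
eef_pos: [604.3, 155.0, 113.3]
orientation: [0.001, 0.042, 0.999, 0.001]
contact_force: [-0.6, 0.0, 0.0]
width: 42.5
```

Run:
```python
from h import *
rep();c=camera('wrist');cv2.imwrite('pics/w10.png',c['image'][:,:,::-1])
```

```text
t 14.23 pos [604.3 155.  113.3] toolz [ 2.7e-03  9.0e-04 -1.0e+00] jawdeg 85.13 F [-0.6  0.   0. ] w 42.5 q [-0.57  0.54  0.35  1.71 -0.22  0.93  1.35] M [-0.04  0.01  0.05]
fix rot [-0.0009  0.0027  0.    ]
```

View pics/w10.png

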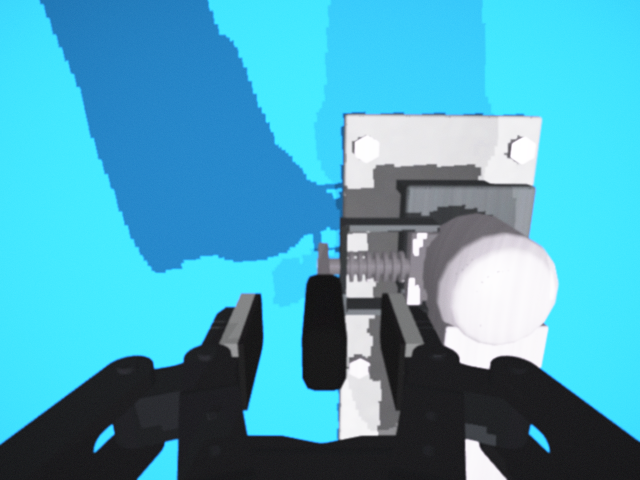

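Call:
send_rows:
  fingers: [0.3,0.15,0.05,0.0,0.0,0.0]
  delta_pos:
    - [0,0,-2]
    - [0,0,0]
    - [0,0,0]
    - [0,0,0]
    - [0,0,0]
    - [0,0,0]
  rotation:
    - [0,0,0]
    - [0,0,0]
    - [0,0,0]
    - [0,0,0]
    - [0,0,0]
    - [0,0,0]
  squeeze: 100

```text
clock: 14.78
eef_pos: [605.3, 155.7, 112.7]
orientation: [0.002, 0.042, 0.999, 0.001]
contact_force: [0.4, 0.8, -1.5]
width: 12.6
```

Run:
```python
from h import *
rep();c=camera('wrist');cv2.imwrite('pics/w11.png',c['image'][:,:,::-1])
```

```text
t 14.78 pos [605.3 155.7 112.7] toolz [ 0.005   0.0022 -1.    ] jawdeg 85.15 F [ 0.4  0.8 -1.5] w 12.6 q [-0.57  0.54  0.35  1.71 -0.22  0.92  1.35] M [-0.07 -0.05 -0.08]
fix rot [-0.0022  0.005   0.    ]
```

View pics/w11.png

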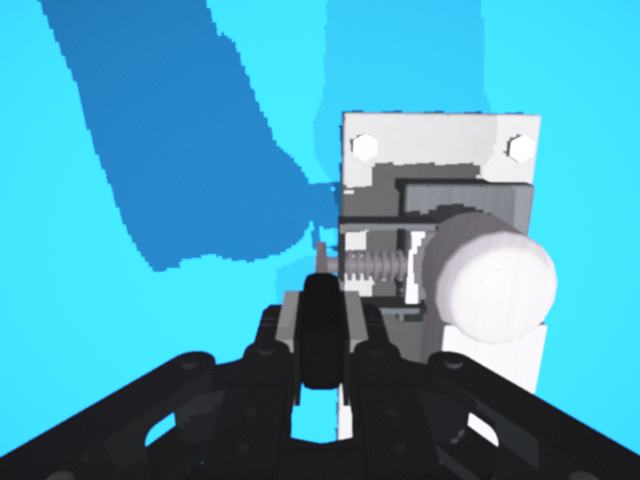

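The tab is gripped (12.6 mm). Now I pull it sideways.

Call:
send_rows:
  fingers: [0.0,0.0,0.0,0.0,0.0]
  delta_pos:
    - [-0.3,-4,0]
    - [-0.3,-4,0]
    - [-0.3,-4,0]
    - [-0.3,-4,0]
    - [0,0,0]
  rotation:
    - [0,0,0]
    - [0,0,0]
    - [0,0,0]
    - [0,0,0]
    - [0,0,0]

```text
clock: 15.25
eef_pos: [604.7, 149.0, 112.7]
orientation: [0.004, 0.039, 0.999, 0.006]
contact_force: [2.7, 8.8, -4.4]
width: 12.0
```

Run:
```python
from h import *
rep()
```

```text
t 15.25 pos [604.7 149.  112.7] toolz [ 0.0077  0.0127 -0.9999] jawdeg 85.52 F [ 2.7  8.8 -4.4] w 12.0 q [-0.55  0.53  0.34  1.73 -0.23  0.91  1.38] M [ 0.52 -0.3  -0.46]
fix rot [-0.0127  0.0077  0.    ]
```

Call:
send_rows:
  fingers: [0.0,0.0,0.0,0.0]
  delta_pos:
    - [-0.5,-6,0]
    - [-0.5,-6,0]
    - [-0.5,-6,0]
    - [-0.2,-3,0]
  rotation:
    - [-0.013,0.005,0]
    - [0,0,0]
    - [0,0,0]
    - [0,0,0]

```text
clock: 15.58
eef_pos: [604.0, 140.1, 113.0]
orientation: [0.003, 0.036, 0.999, 0.007]
contact_force: [2.1, 9.6, -4.2]
width: 12.6
```

Run:
```python
from h import *
rep()
```

```text
t 15.58 pos [604.  140.1 113. ] toolz [ 0.0061  0.013  -0.9999] jawdeg 85.91 F [ 2.1  9.6 -4.2] w 12.6 q [-0.54  0.53  0.34  1.73 -0.23  0.91  1.4 ] M [ 1.14 -0.24 -0.81]
fix rot [-0.013   0.0061  0.    ]
```

Call:
send_rows:
  fingers: [0.0,0.0,0.0]
  delta_pos:
    - [-0.4,-5,0]
    - [-0.3,-4,0]
    - [-0.1,-2,0]
  rotation:
    - [-0.01,0.005,-0.01]
    - [0,0,0]
    - [0,0,0]

```text
clock: 15.83
eef_pos: [603.9, 139.1, 113.4]
orientation: [0.002, 0.038, 0.999, 0.007]
contact_force: [2.5, 10.5, -4.6]
width: 13.0
```

Run:
```python
from h import *
rep();c=camera('wrist');cv2.imwrite('pics/w12.png',c['image'][:,:,::-1])
```

```text
t 15.83 pos [603.9 139.1 113.4] toolz [ 0.0037  0.0141 -0.9999] jawdeg 85.65 F [ 2.5 10.5 -4.6] w 13.0 q [-0.54  0.53  0.34  1.73 -0.23  0.92  1.4 ] M [ 1.06 -0.3  -0.63]
fix rot [-0.0141  0.0037  0.    ]
```

View pics/w12.png

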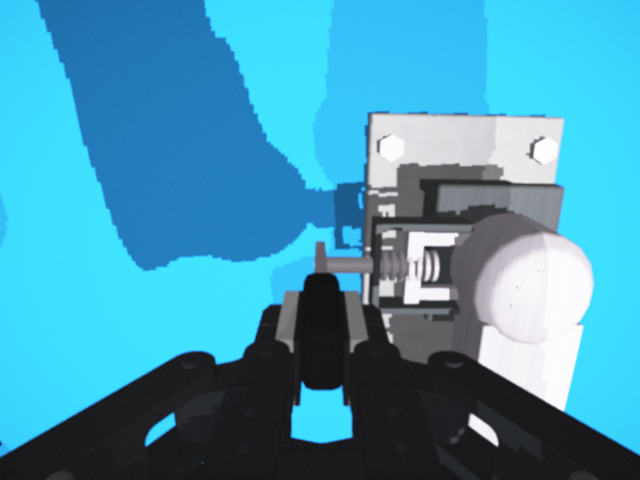

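The latch is out about 15–16 mm judging by both force and shift. I'll pull further towards the stop.

Call:
send_rows:
  fingers: [0.0,0.0,0.0]
  delta_pos:
    - [-0.5,-7,0]
    - [-0.4,-6,0]
    - [-0.3,-5,0]
  rotation:
    - [-0.015,0.003,0]
    - [-0.005,0,0]
    - [0,0,0]

```text
clock: 16.13
eef_pos: [603.8, 135.7, 114.0]
orientation: [0.002, 0.034, 0.999, 0.005]
contact_force: [3.1, 15.3, -5.5]
width: 12.5
```

Run:
```python
from h import *
rep()
```

```text
t 16.13 pos [603.8 135.7 114. ] toolz [ 0.0046  0.0098 -0.9999] jawdeg 86.12 F [ 3.1 15.3 -5.5] w 12.5 q [-0.54  0.53  0.34  1.73 -0.22  0.92  1.4 ] M [ 2.28 -0.28 -0.98]
fix rot [-0.0098  0.0046  0.    ]
```

It is at the stop: 20 mm out, with force above the 12 N spring load. I'll lift in an arc about the hinge, keeping the sideways pull.

```bash
cat >> h.py <<'E'
b=np.radians(-4.8);BX=np.array([np.cos(b),np.sin(b),0]);BY=np.array([-np.sin(b),np.cos(b),0])
P0=np.array([603.8,135.7,113.2])
def arc(th):
    x=-300;z=P0[2]-95;return P0+BX*((x*np.cos(th)+z*np.sin(th))-x)+np.array([0,0,1])*((z*np.cos(th)-x*np.sin(th))-z)
def lift():
    rep();s=get_state();q=s["orientation"];W=R.from_quat([q[1],q[2],q[3],q[0]]).as_matrix();p=s["eef_pos"]
    th=np.arcsin((p[2]-P0[2])/300.)
    # tool pitch about BY
    a=np.arctan2(-W[:,2]@BX,-W[2,2]); t2=R.from_rotvec(BY*th).as_matrix()@[0,0,-1]
    print("th",round(th,4),"toolpitch",round(a,4),"coupler z~",round(95+300*np.sin(th),1),"along-y off",np.round((p-arc(th))@BY,2),"x off",np.round((p-arc(th))@BX,2),"side tilt",round(-W[:,2]@BY,4))
E
python3 -c "
from h import *
for t in(0,.08,.16,.25,.34):print(t,arc(t)-P0)
lift()"
```

```text
0 [0. 0. 0.]
0.08 [ 2.40546953 -0.20199292 23.91619925]
0.16 [ 6.70779836 -0.56326957 47.56299854]
0.25 [13.78052521 -1.15718303 73.65539385]
0.34 [23.16154872 -1.94492959 99.00426255]
t 16.13 pos [603.8 135.7 114. ] toolz [ 0.0046  0.0098 -0.9999] jawdeg 86.12 F [ 3.1 15.3 -5.5] w 12.5 q [-0.54  0.53  0.34  1.73 -0.22  0.92  1.4 ] M [ 2.28 -0.28 -0.98]
fix rot [-0.0098  0.0046  0.    ]
th 0.0027 toolpitch -0.0038 coupler z~ 95.8 along-y off 0.05 x off -0.02 side tilt -0.0102
```

Call:
send_rows:
  fingers: [0.0,0.0,0.0,0.0]
  delta_pos:
    - [0,-5,4]
    - [0,-5,7]
    - [0.3,-5,7]
    - [0.5,-5,7]
  rotation:
    - [-0.008,0.02,0]
    - [-0.002,0.022,0]
    - [-0.002,0.022,0]
    - [-0.002,0.022,0]

```text
clock: 16.47
eef_pos: [606.7, 135.6, 140.0]
orientation: [-0.038, 0.03, 0.999, 0.008]
contact_force: [6.5, 15.4, -6.5]
width: 12.9
```

Run:
```python
from h import *
lift();c=camera('scene');cv2.imwrite('pics/s13.png',cv2.resize(c['image'][210:430,300:450,::-1],None,fx=2.7,fy=2.7))
```

```text
t 16.47 pos [606.7 135.6 140. ] toolz [-0.0763  0.0182 -0.9969] jawdeg 86.58 F [ 6.5 15.4 -6.5] w 12.9 q [-0.5   0.55  0.34  1.62 -0.23  1.08  1.42] M [ 2.14 -0.8  -1.61]
fix rot [-0.0182 -0.0763 -0.    ]
th 0.0896 toolpitch 0.0776 coupler z~ 121.8 along-y off 0.11 x off 0.1 side tilt -0.0117
```

View pics/s13.png

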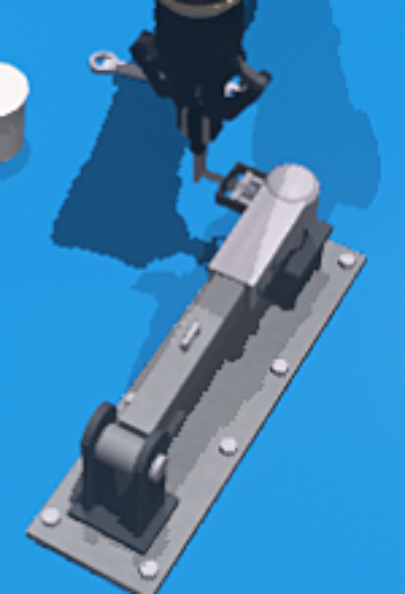

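The coupler is lifting off the ball (scene crop (293,185)). I'll keep lifting along the arc.

Call:
send_rows:
  fingers: [0.0,0.0,0.0,0.0]
  delta_pos:
    - [0.8,-5,7]
    - [0.8,-5,7]
    - [1,-5,7]
    - [1,-5,7]
  rotation:
    - [0,0.025,0]
    - [0,0.024,0]
    - [0,0.024,0]
    - [0,0.024,0]

```text
clock: 16.85
eef_pos: [612.6, 135.5, 169.1]
orientation: [-0.087, 0.026, 0.996, 0.018]
contact_force: [7.4, 17.0, -9.2]
width: 12.8
```

Run:
```python
from h import *
lift()
```

```text
t 16.85 pos [612.6 135.5 169.1] toolz [-0.1718  0.0406 -0.9843] jawdeg 86.89 F [ 7.4 17.  -9.2] w 12.8 q [-0.45  0.59  0.33  1.48 -0.26  1.28  1.45] M [ 1.36 -1.3  -2.11]
fix rot [-0.0406 -0.1718 -0.    ]
th 0.1873 toolpitch 0.1756 coupler z~ 150.9 along-y off 0.5 x off 0.15 side tilt -0.026
```

Call:
send_rows:
  fingers: [0.0,0.0,0.0,0.0]
  delta_pos:
    - [1.2,-5,7]
    - [1.3,-5,7]
    - [1.4,-5,7]
    - [1.5,-5,7]
  rotation:
    - [-0.006,0.025,-0.006]
    - [-0.006,0.024,-0.006]
    - [-0.005,0.024,-0.005]
    - [-0.004,0.024,-0.004]

```text
clock: 17.18
eef_pos: [620.6, 134.6, 196.1]
orientation: [-0.134, 0.033, 0.99, 0.018]
contact_force: [8.8, 16.6, -9.9]
width: 12.6
```

Run:
```python
from h import *
lift()
```

```text
t 17.18 pos [620.6 134.6 196.1] toolz [-0.2645  0.0441 -0.9634] jawdeg 86.02 F [ 8.8 16.6 -9.9] w 12.6 q [-0.42  0.65  0.33  1.33 -0.28  1.47  1.45] M [ 1.38 -1.61 -1.74]
fix rot [-0.0441 -0.2645 -0.    ]
th 0.2801 toolpitch 0.2706 coupler z~ 177.9 along-y off 0.32 x off 0.13 side tilt -0.0218
```

Call:
send_rows:
  fingers: [0.0,0.0,0.0,0.0]
  delta_pos:
    - [1.6,-5,6]
    - [1.5,-5,5]
    - [0.5,-4,3]
    - [0,-4,1]
  rotation:
    - [-0.006,0.024,-0.003]
    - [-0.005,0.02,-0.003]
    - [0,0.01,0]
    - [0,0,0]

```text
clock: 17.52
eef_pos: [625.7, 134.2, 209.6]
orientation: [-0.162, 0.03, 0.986, 0.021]
contact_force: [1.4, 14.4, -5.7]
width: 12.5
```

Call:
send_rows:
  fingers: [0.0,0.0,0.0,0.0]
  delta_pos:
    - [0,-1,0]
    - [0,0,0]
    - [0,0,0]
    - [0,0,0]
  rotation:
    - [0,0,0]
    - [0,0,0]
    - [0,0,0]
    - [0,0,0]

```text
clock: 17.85
eef_pos: [625.4, 143.3, 207.7]
orientation: [-0.163, 0.027, 0.986, 0.025]
contact_force: [-0.1, 9.0, -2.9]
width: 12.5
```

Run:
```python
from h import *
lift();s=camera('scene');cv2.imwrite('pics/s14.png',cv2.resize(s['image'][190:430,240:480,::-1],None,fx=2.5,fy=2.5))
t=camera('top');cv2.imwrite('pics/t14.png',t['image'][:,:,::-1]);lift()
```

```text
t 17.85 pos [625.4 143.3 207.7] toolz [-0.3196  0.0589 -0.9457] jawdeg 86.45 F [-0.1  9.  -2.9] w 12.5 q [-0.4   0.69  0.32  1.23 -0.3   1.57  1.45] M [-0.82 -0.73 -1.4 ]
fix rot [-0.0589 -0.3196 -0.    ]
th 0.3203 toolpitch 0.3295 coupler z~ 189.5 along-y off 9.42 x off -0.1 side tilt -0.0319
t 17.95 pos [625.4 143.5 207.7] toolz [-0.3195  0.0587 -0.9457] jawdeg 86.47 F [ 1.5  8.9 -3.7] w 12.8 q [-0.4   0.69  0.32  1.23 -0.3   1.57  1.45] M [-0.75 -0.76 -1.38]
fix rot [-0.0587 -0.3195 -0.    ]
th 0.3203 toolpitch 0.3294 coupler z~ 189.5 along-y off 9.6 x off -0.11 side tilt -0.0318
```

View pics/s14.png

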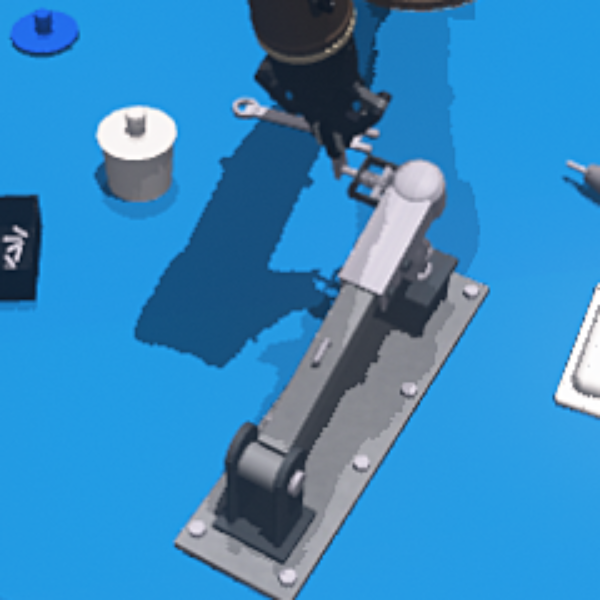

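View pics/t14.png

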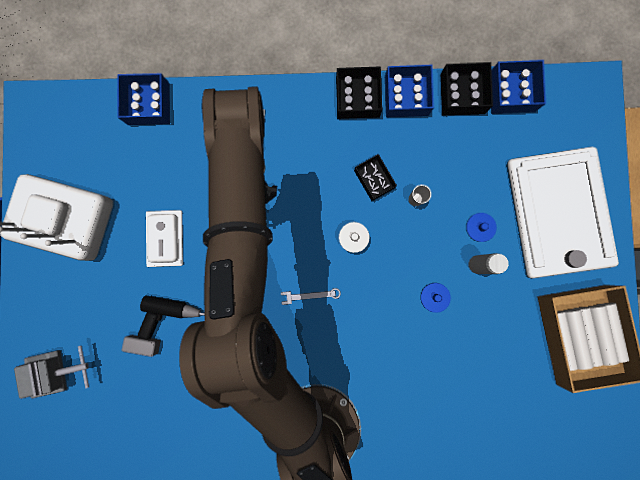

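The drawbar is up off the ball (dome at s14 (418,180), bare ball below at (425,265)), and the cover is still on the cup. I'll check the height and stillness independently.

Run:
```python
from h import *
s=camera('scene');o,d=ray(s,(240+418/2.5-.4,190+182/2.5-.4))
B=np.array([608,227,0]); k=((B-o)@BY)/(d@BY);p=o+k*d;r=p-B;print("dome point: along",r@BX,"z",p[2])
th=.32;print("expected dome (rel, z)",-(300*np.cos(th)-20*np.sin(th))+300,95+300*np.sin(th)+20*np.cos(th))
for i in range(8): camera('top')
lift()
t=camera('top');im=t["image"].astype(int)[217:260,332:378];m=((im[:,:,2]-im[:,:,0])<60).astype(np.uint8)
cs=max(cv2.findContours(m,0,1)[0],key=cv2.contourArea);e=cv2.fitEllipse(cs);print("plate on cup",onz(t,(e[0][0]+332,e[0][1]+217),72))
```

```text
dome point: along 16.168253012303353 z 201.0496159782822
expected dome (rel, z) 21.52070578759009 208.35467654648414
t 18.4 pos [625.4 143.  207.8] toolz [-0.3194  0.0586 -0.9458] jawdeg 86.44 F [ 0.7  9.2 -2.8] w 12.8 q [-0.4   0.69  0.32  1.23 -0.3   1.57  1.45] M [-0.72 -0.82 -1.37]
fix rot [-0.0586 -0.3194 -0.    ]
th 0.3208 toolpitch 0.3293 coupler z~ 189.6 along-y off 9.13 x off -0.09 side tilt -0.0317
plate on cup [ 555.7985043  -120.87654693   72.        ]
```

```bash
python3 -c "
from workcell import close_job
print(close_job())"
```

```text
the job is handed in; nothing more can be done
None
```

I set the white cover on the cup and let go, then pulled the latch out and lifted the drawbar off its ball. I handed the job in at about 18.4 s, with the gripper still holding the drawbar up by the latch tab. No verdict was reported.

**Last checks before handing in:**
- **Cover:** the plate centre measured (555.8, −120.9). The cup mouth was first measured at (555.5, −121), so they agree within about 1 mm. The cover looked level in the scene view, and it met the rim at the height I had predicted.
- **Latch:** it came out to its stop, about 20 mm with 15 N on the tool, before the lift began.
- **Drawbar:** the coupler is about 190 mm above the bench by the arm's pose, or about 182 mm from the scene picture. Both lie within the asked 165–225 mm. The tool moved less than 1 mm in the last 0.5 s.
- **Bystanders:** none looked shifted in the last top view, but I did not measure them one by one.

**What disagreed or went wrong:**
- **Fingertip position:** the true fingertips stand about 20 mm behind the reported TCP, not 11 mm ahead of it as stated. My first attempt to grip the cover closed on air above the knob; I corrected for the offset and the second attempt held.
- **Latch slipped back:** after the lift, the latch spring drew the tool back about 9 mm. The latch is now only about half pulled, but by then the coupler was well clear of the ball.

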